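Close the suction flask and click the valve over

ROBOT

A 6-joint arm with a two-finger parallel gripper is mounted at the origin on the work surface. World frame = base frame: x ahead of the robot, y to its left, z up, the work surface at z = 0. Lengths are in mm, angles in rad, forces in N, time in s.
With the tool pointing down it reaches from about 225 to 725 mm from the base axis. Payload 3.1 kg.
Tool frame: the origin (TCP) lies midway between the tips of the shut fingers; the grasp point (between the pads) lies 19 mm behind it; z points along the fingers, y is the line along which they close (so a half turn about z gives the same grasp; the last joint's range is limited). The gripper opens to 85 mm and grips with 20 to 120 N. Pads are 22 mm wide; open, the fingers measure 114 mm over their backs; the gripper's body (76 mm by 85 mm) begins 54 mm behind the grasp point. The pads swing forward as they close: fully open they stand 13 mm farther back than shut.
Start: joints at [-0.128, 0.048, 0.099, 1.622, 0, 1.443], TCP at [524.993, -0.012, 231.312] pointing down, gripper open.
Joint ranges: [-2.91, 2.91], [-0.99, 1.94], [-1.21, 1.42], [-2.12, 2.29], [-1.49, 1.47], [-3.14, 3.14]. Speed limits (rad/s): [2.79, 2.79, 3.14, 3.14, 3.14, 3.14].

INTERFACE

Orientations are given as a unit quaternion [x, y, z, w].
In Python, from rig import telemetry, vision, ticket gives the robot as it stands. The module is installed in compiled form; this text tells all that it offers.
- The arm moves only by the shell command python3 -m crank 'ROWS'. ROWS is JSON, a list of rows, each a list of 3 entries, a list of its own where there are three numbers: the opening, from -1 (shut) to 1 (fully open), then the shift along the world's x, y, z in m, then the turn, a rotation vector about the world's x, y, z in degrees. A call has 1 to 10 rows; each row shifts and turns the commanded pose from where the row before left it; what a row does not reach is not made up. A row lasts 1/12 s, in which the tool goes at most 41.7 mm and 7.16 degrees, less where a joint would pass 70% of its speed; a pose out of reach is approached as far as the arm can. A call with a gripper value outside its range is refused whole. The fingers move at their own pace and stop on an object; the grip force is fixed at half the most. Time passes only in rows, so rows that do not move let the fingers close. It gives the time, the measured TCP pose, the force, the opening and the grip force at its end, in the units of the state.
- telemetry.state(): the state, without advancing time (a new reading comes with each control period).
- vision.snapshot(name): name is "scene" or "side" or "wrist"; returns (picture, depth): 480x640x3 uint8, red, green, blue; 480x640 float32, mm along the optical axis (not along the pixel's ray), 0 where there is no reading.
- vision.camera_info(name): a dict with "mtx" (3x3 intrinsics, pixels), "eye" and "attitude" of the camera in the world. Camera axes: x right, y up, looking along -z (the intrinsics and any distortion apply to the point x, -y, -z); pixel columns grow to the right and rows downward; lengths in mm; the calibration is good to about 2 mm. A picture is of the moment at which its call begins: read the wrist's pose just before it. camera_info takes no time and is no camera call; for the wrist camera it gives the pose at the moment of the call.
- ticket.sign_off(): hands the job in; it is judged then, once.
Trained networks look in the newest picture that a camera, given by its name, has taken for a name from the list of things; names that differ only in an ending like _2 or _b are one class to them, and where a whole thing is asked for, a point or a joint stands for the part that bears it (a point fixed in the world has none). Each returns a list of dicts, best first, with "conf" (0 to 1); they miss things now and then, are a little off and sometimes report something else, mostly with a low value. They report only what shows in the picture. A call takes as long as a camera call. They do not tell look-alikes from the thing itself.
- vision.search_frame(camera, label): "at" ([column, row] as shares, 0 to 1, of the picture: columns of its width, rows of its height, amid what is visible of it).
- vision.regions_of(camera, label): "mask" (480x640 bool, what is visible of it) and "at" ([column, row] as shares, 0 to 1, of the picture: columns of its width, rows of its height, amid what is visible of it).
The state is a dict: "clock": time; "joint_positions": joint angles; "joint_vel": joint speeds; "joint_efforts": joint torques, N m; "ee_pos": TCP position; "tcp_rot": TCP orientation; "contact_force": force on the tool from outside, world axes, zero at the start; "moment": the same for the moment, N m; "finger_gap": finger opening in mm; "grip_force": force on a finger pad.
Only numpy, scipy, OpenCV 4.12 (cv2) and the standard library are available. Lean on these libraries where they do the work, as an engineer would, in place of code of your own. Each camera call takes 0.05 s, during which the arm holds its last target. There are 200 camera calls.

TASK

Close the glass waste flask with the rubber stopper that fits its neck: lower it in gently until its flange lies flat on the rim, and let go. Then turn the suction valve's knob clockwise (seen from above) by pushing its long arm until it clicks past its detent and rests at the far end of its travel. Leave the other stopper and everything else on the bench standing where it is.

Things in the scene. Friction and masses are not known exactly. Their poses are not given: they have to be found in the camera images.
- valve: Suction valve, fixed: an aluminium block 120 x 100 mm, 52 mm high, with two brass ports on its +x side and a black knob with a long arm on top. Origin: centre of its underside, which is also under the knob's axis; z up.
- valve_axis (a point): The point on the knob's (vertical) axis at the mid height of its arm, 82 mm above the bench.
- push_point (a point): Point on the centre line of the knob's arm, 82 mm from the axis and 82 mm above the bench; its x axis points outward along the arm. The arm is a level black bar 16 mm wide, 72 to 92 mm above the bench, from the hub (44 mm diameter, top at 98 mm) to an upright round end, 26 mm diameter, 105 mm from the axis, 68 to 104 mm above the bench.
- knob (a joint): Turn of the knob, rad, clockwise seen from above: 0 to 2.1, a stop at each end; starts near 0. A spring detent resists (0.5 N m at about 0.5, some 6 N at push_point) up to 1.05, then throws the arm on towards 2.1; stopped short, it springs back. The arm points 240 degrees counter-clockwise from the valve's +x axis at 0, and 120 degrees at 2.1.
- flask: Conical glass flask, fixed upright in a square steel holder 130 x 130 mm; 104 mm in diameter below, an open neck 53 mm across outside and 44 mm inside, 45 mm deep, with a short 30 mm side spout (+y) below the rim. Origin: centre of the holder's underside, on the neck's axis.
- flask_rim (a point): Centre of the flask's mouth, in the plane of its rim, 150 mm above the bench.
- stopper: The stopper that fits: black rubber, 74 mm high, 60 g, stands on its narrow end. From its origin (centre of its underside, z up): a tapered plug 30 mm in diameter at the foot and 39 mm at 32 mm height; a flange 54 mm in diameter from 32 to 38 mm; a round grip 28 mm in diameter from 38 to 74 mm.
- stopper_flange (a point): Centre of the underside of the stopper's flange, 32 mm above its foot; it comes to the flask's rim.
- wide_stopper: A second rubber stopper of the same shape, too wide for the flask: plug 48 to 58 mm in diameter, flange 72 mm, the same grip and height; loose; its origin is the centre of its underside, z up
- jar: Brown jar, 56 mm in diameter, 75 mm high, loose; its origin is the centre of its underside, z up
- tall_bottle_a: White bottle, 46 mm in diameter, 160 mm high, towards the left; loose; its origin is the centre of its underside, z up
- tall_bottle_b: White bottle, 46 mm in diameter, 160 mm high, towards the right; loose; its origin is the centre of its underside, z up
- stain_bottle_a: Grey bottle, 56 mm in diameter, 150 mm high, beyond the flask; loose; its origin is the centre of its underside, z up
- stain_bottle_b: Grey bottle, 46 mm in diameter, 165 mm high, on the robot's side of the valve, just outside the sweep of the knob's arm; loose; its origin is the centre of its underside, z up
- dropper: Small white bottle, 36 mm in diameter, 100 mm high; loose; its origin is the centre of its underside, z up
- beaker: Clear plastic cup, 80 mm across the rim, 100 mm high; loose; its origin is the centre of its underside, z up
- slide_box: Flat grey box 130 x 90 x 45 mm; loose; its origin is the centre of its underside, z up
Not all that is in view belongs to the job. Leave any green look-alike of the stopper alone.

How it is judged (in metres and radians):
On the way, in this order (a step that is already met when the one before it is completed fails the run):
1. the fitting stopper sits in the flask's neck, flange on the rim, let go, while the knob has not yet passed its detent (z of stopper_flange in the frame of flask_rim between -0.004 and 0.003 m and horizontal distance between stopper_flange and flask_rim below 0.006 m and angle between stopper's own z axis and vertical below 0.08 rad and contact force between the fingers and stopper below 0.2 N and linear speed of stopper below 0.02 m/s and value of joint knob below 0.9 rad), for 0.2 s.
2. the knob has clicked past its detent to the far end (value of joint knob above 1.8 rad), for 0.2 s.
At the end, for the whole second after the job is handed in: The fitting stopper is at rest in the flask's neck, its flange within 3 mm of the rim, within 6 mm of the neck's axis and within 0.08 rad of upright; the knob is at rest beyond 1.8 rad of its 2.1 rad; the stopper was in and let go before the knob was turned (z of stopper_flange in the frame of flask_rim between -0.004 and 0.003 m and horizontal distance between stopper_flange and flask_rim below 0.006 m and angle between stopper's own z axis and vertical below 0.08 rad and contact force between the fingers and stopper below 0.2 N and linear speed of stopper below 0.02 m/s and value of joint knob above 1.8 rad and velocity of joint knob between -0.05 and 0.05 rad/s); the robot touches nothing.
It fails at once if the wide stopper or a bystander was pushed more than 30 mm (distance of any of wide_stopper, jar, tall_bottle_a, tall_bottle_b, stain_bottle_a, stain_bottle_b, dropper, beaker, slide_box from where it was at the start of the episode above 0.03 m).
It fails at once if the wide stopper or a bystander was tipped (angle between any of wide_stopper, jar, tall_bottle_a, tall_bottle_b, stain_bottle_a, stain_bottle_b, dropper, beaker, slide_box's own z axis and vertical above 0.4 rad).
It fails at once if the glass flask was struck or pressed with more than 40 N (contact force between flask and anything else above 40 N).
It also fails if it takes over 54 s, if anything falls off the work surface, if the arm or the gripper's body presses on something with over 40 N, if the wrist force passes 120 N, or if a joint passes its speed limit or range.

## Working session

There is one attempt and no reset: what is moved stays moved. The work goes in short steps, Python scripts to look and compute and a shell command to move; the robot and the scene stay as the last step left them, time stands still between calls to the robot, and variables do not carry over. Pictures are saved under pics/ and viewed, at most 10 in all, crops included, and the job is handed in when it is done.

```bash
mkdir -p pics
cat > h.py <<'E'
from rig import telemetry, vision, ticket
import numpy as np, cv2
from scipy.spatial.transform import Rotation as R
def cam(n):
    c=vision.camera_info(n); a=np.array(c["attitude"],float)
    M=a if a.shape==(3,3) else R.from_quat(a).as_matrix()
    return np.array(c["mtx"]),np.array(c["eye"],float),M,c
def ray(c,u,v):
    K,e,M,_=c
    d=np.linalg.inv(K)@np.array([u,v,1.0]); return M@np.array([d[0],-d[1],-d[2]])
def at_z(c,u,v,z):
    d=ray(c,u,v); return c[1]+d*(z-c[1][2])/d[2]
def cloud(c,D):
    K,e,M,_=c
    v,u=np.mgrid[:480,:640]; d=np.stack([(u-K[0,2])/K[0,0],-(v-K[1,2])/K[1,1],-np.ones_like(u)],-1)*D[...,None]
    return d@M.T+e
def tri(c1,p1,c2,p2):
    d1=ray(c1,*p1);d2=ray(c2,*p2)
    s=np.linalg.lstsq(np.stack([d1,-d2],1),c2[1]-c1[1],rcond=None)[0]
    a=c1[1]+s[0]*d1;b=c2[1]+s[1]*d2
    return (a+b)/2,np.linalg.norm(a-b)
def proj(c,p):
    K,e,M,_=c
    q=M.T@(np.array(p)-e); q=K@np.array([q[0],-q[1],-q[2]]); return q[:2]/q[2]
E
python3 - <<'E'
from h import *
for n in ["scene","side","wrist"]:
    c=cam(n); p,D=vision.snapshot(n); np.savez(f"{n}0.npz",p=p,D=D,K=c[0],e=c[1],M=c[2])
    cv2.imwrite(f"pics/{n}0.png",p[...,::-1]); print(n,{k:np.round(v,3).tolist() if not isinstance(v,str) else v for k,v in c[3].items()},(D>0).mean())
    if n!="wrist":
        P=cloud(c,D)
        for l in ["stopper","wide_stopper","flask","valve","knob","stain_bottle_b","jar","tall_bottle_a","dropper","beaker","slide_box"]:
            for r in vision.regions_of(n,l):
                m=r["mask"]&(D>0); q=P[m]
                print(n,l,round(r["conf"],2),np.round(np.array(r["at"])*[640,480]), np.round(np.median(q,0)) if len(q) else None, np.round(np.percentile(q[:,2],98)) if len(q) else None)
print(telemetry.state())
E
```

```text
scene {'mtx': [[482.317, 0.0, 316.344], [0.0, 482.317, 245.399], [0.0, 0.0, 1.0]], 'eye': [1163.514, 594.089, 924.088], 'attitude': [0.158, 0.377, 0.832, 0.376]} 0.996142578125
scene stopper 0.86 [274. 200.] [ 374. -308.   39.] 75.0
scene stopper 0.79 [266. 181.] [ 326. -400.   39.] 76.0
scene stopper 0.46 [296. 183.] [ 283. -318.   66.] 75.0
scene stopper 0.45 [250. 263.] [ 615. -153.   51.] 100.0
scene wide_stopper 0.75 [330. 260.] [455. -12.  38.] 75.0
scene wide_stopper 0.31 [194. 223.] [ 605. -422.   42.] 47.0
scene flask 0.92 [359. 330.] [615. 202.  58.] 149.0
scene valve 0.7 [248. 262.] [ 614. -153.   50.] 100.0
scene knob 0.6 [241. 202.] [ 464. -350.   79.] 159.0
scene stain_bottle_b 0.84 [330. 360.] [717. 208.  88.] 151.0
scene stain_bottle_b 0.65 [289. 222.] [ 442. -180.   73.] 164.0
scene jar 0.64 [462. 299.] [373. 328.  72.] 78.0
scene jar 0.18 [290. 221.] [ 443. -180.   73.] 164.0
scene tall_bottle_a 0.71 [241. 200.] [ 464. -348.   78.] 159.0
scene tall_bottle_a 0.7 [463. 332.] [476. 378.  88.] 161.0
scene dropper 0.73 [270. 322.] [713.  24.  54.] 100.0
scene beaker 0.83
[... 1369 characters left out ...]
699e-01,  4.80119553e-02,  9.91856217e-02,  1.62199479e+00,
        1.25820848e-05,  1.44300906e+00]), 'joint_vel': array([ 8.53907699e-04, -8.18880506e-04, -5.79774989e-04, -1.90469937e-05,
        8.04561121e-04, -5.91521409e-05]), 'joint_efforts': array([ 4.94728411e-04, -3.38649380e+01,  3.20154011e+01,  1.38884534e-03,
       -1.45940407e-04,  6.12582880e-06]), 'ee_pos': array([ 5.24990083e+02, -1.08526825e-02,  2.31298114e+02]), 'tcp_rot': array([ 7.07113650e-01,  7.07099912e-01, -2.59786494e-06, -1.36565392e-05]), 'contact_force': array([-0.22712488,  0.43751884, -0.0339927 ]), 'moment': array([ 0.00703557,  0.00970082, -0.06878274]), 'grip_force': 0.0, 'finger_gap': 85.5224768184245}
```

Run:
```python
from h import *
a=np.load("side0.npz");b=np.load("scene0.npz")
A=cv2.resize(a['p'][230:430,270:480],None,fx=1.9,fy=1.9,interpolation=2)
B=cv2.resize(b['p'][150:350,170:380],None,fx=1.9,fy=1.9,interpolation=2)
cv2.imwrite("pics/crop1.png",np.hstack([A,B])[...,::-1])
for n,d in (("side",a),("scene",b)):
    c=(d['K'],d['e'],d['M'],0);P=cloud(c,d['D'])
    def top(name,z0,z1,xy,r):
        m=(P[...,2]>z0)&(P[...,2]<z1)&(np.hypot(P[...,0]-xy[0],P[...,1]-xy[1])<r)
        q=P[m][:,:2].astype(np.float32); (ce,ra)=cv2.minEnclosingCircle(q); print(n,name,len(q),np.round(ce),round(ra,1),np.round(q.mean(0)),np.median(P[m][:,2]),d['p'][m].mean(0).round())
    for nm,xy in (("s1",(364,-317)),("s2",(317,-408)),("s3",(275,-325)),("wide",(444,-20))): top(nm,70,85,xy,25)
    top("stainb",155,172,(432,-192),40); top("tallb",152,170,(455,-360),40)
    top("rim",143,156,(600,180),70)
    top("hub",96,101,(590,-180),60)
    top("end",102,108,(540,-260),80)
```

```text
side s1 96 [ 365. -320.] 14.4 [ 364. -320.] 74.19067073277591 [31. 35. 42.]
side s2 116 [ 316. -413.] 14.5 [ 317. -412.] 74.11506540341901 [ 28. 117.  59.]
side s3 106 [ 276. -324.] 14.5 [ 275. -323.] 73.78421102974403 [ 40. 121.  63.]
side wide 67 [443. -22.] 16.4 [442. -23.] 74.91182649581503 [30. 34. 41.]
side stainb 73 [ 428. -193.] 12.4 [ 427. -195.] 164.81326262860318 [150. 152. 152.]
side tallb 76 [ 454. -364.] 12.9 [ 453. -366.] 159.57666235017354 [160. 162. 161.]
side rim 73 [593. 176.] 30.3 [584. 176.] 148.48357803508327 [ 87. 101. 113.]
side hub 115 [ 596. -179.] 29.5 [ 597. -173.] 98.39016798301236 [32. 34. 37.]
side end 51 [ 547. -264.] 14.1 [ 548. -263.] 104.25390309151908 [37. 38. 39.]
scene s1 44 [ 367. -316.] 15.5 [ 367. -315.] 72.96991319746377 [45. 46. 45.]
scene s2 33 [ 320. -409.] 13.8 [ 320. -407.] 73.76877792000835 [ 32. 152.  70.]
scene s3 40 [ 279. -319.] 16.9 [ 278. -320.] 71.8927943268879 [ 35. 152.  72.]
scene wide 62 [446. -18.] 15.5 [447. -19.] 73.46522902267111 [38. 40. 43.]
scene stainb 42 [ 431. -192.] 11.3 [ 434. -190.] 163.03847890399118 [194. 195. 192.]
scene tallb 40 [ 456. -362.] 13.5 [ 457. -360.] 158.16288195614607 [196. 197. 194.]
scene rim 178 [596. 178.] 27.7 [598. 178.] 148.44260762139106 [146. 166. 182.]
scene hub 107 [ 602. -169.] 23.0 [ 601. -168.] 97.17974441594754 [36. 38. 40.]
scene end 26 [ 550. -259.] 13.1 [ 551. -260.] 103.0649178696359 [36. 37. 39.]
```

View pics/crop1.png

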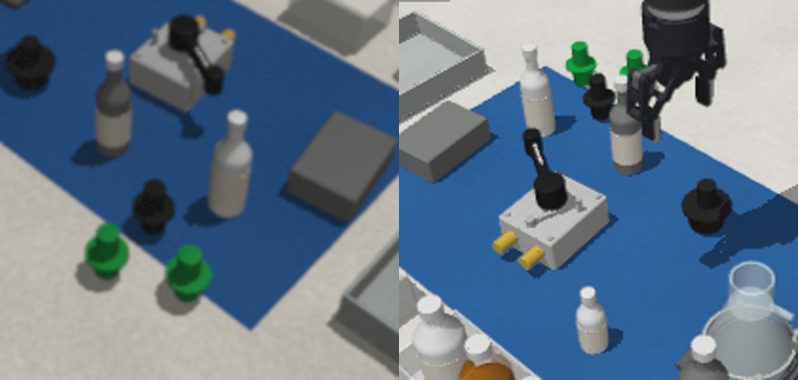

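View pics/scene0.png

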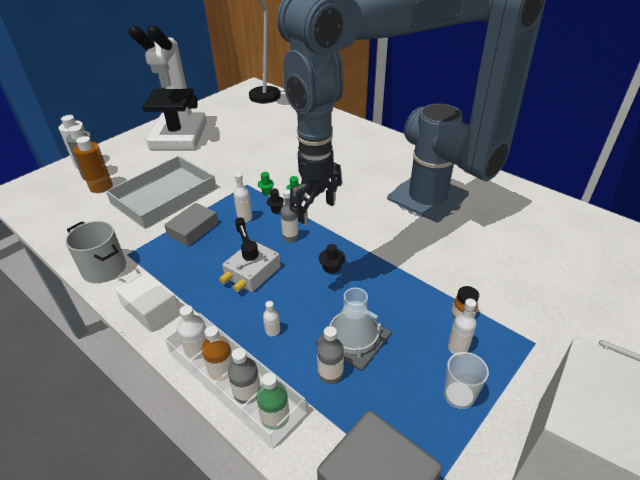

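The fitting-size stopper is the black one, at side (350,338) and scene (274,200), position about (366,-318). The look-alikes are green ones at side (368,372) and (325,360), and the wide black one at side (285,266), scene (330,260), position about (444,-20). The crop confirms that choice. I'll hover over it with the fingers closing along the free 120°/300° line.

```bash
python3 -m crank '[[1,[-0.0159,-0.0318,0],[0,0,-6]],[1,[-0.0159,-0.0318,0],[0,0,-6]],[1,[-0.0159,-0.0318,0],[0,0,-6]],[1,[-0.0159,-0.0318,0],[0,0,-6]],[1,[-0.0159,-0.0318,0],[0,0,-6]],[1,[-0.0159,-0.0318,0],[0,0,-6]],[1,[-0.0159,-0.0318,0],[0,0,-6]],[1,[-0.0159,-0.0318,0],[0,0,-6]],[1,[-0.0159,-0.0318,0],[0,0,-6]],[1,[-0.0159,-0.0318,0],[0,0,-6]]]'
python3 -m crank '[[1,[0,0,0],[0,0,0]],[1,[0,0,0],[0,0,0]]]'
python3 - <<'E'
from h import *
s=telemetry.state(); print(s['ee_pos'],R.from_quat(s['tcp_rot']).as_matrix().round(3),s['joint_positions'].round(2))
c=cam("wrist");p,D=vision.snapshot("wrist");np.savez("wrist1.npz",p=p,D=D,K=c[0],e=c[1],M=c[2]);cv2.imwrite("pics/wrist1.png",p[...,::-1])
P=cloud(c,D)
m=(P[...,2]>68)&(P[...,2]<85)&(np.hypot(P[...,0]-366,P[...,1]+318)<25);q=P[m][:,:2].astype(np.float32)
print(cv2.minEnclosingCircle(q),np.median(P[m],0),proj(c,(366,-318,74)))
E
```

```text
clock: 2.08
ee_pos: [365.0, -319.5, 231.6]
tcp_rot: [0.967, 0.256, 0.0, 0.0]
contact_force: [0.7, -0.1, 0.7]
finger_gap: 85.4
grip_force: 0.0
clock: 2.25
ee_pos: [365.0, -319.4, 231.1]
tcp_rot: [0.966, 0.257, -0.0, -0.0]
contact_force: [1.2, 1.3, -0.0]
finger_gap: 85.3
grip_force: 0.0
[ 364.99176385 -319.38690675  231.08596586] [[ 0.868  0.497 -0.   ]
 [ 0.497 -0.868  0.001]
 [ 0.    -0.001 -1.   ]] [-0.86 -0.06 -0.    1.62  0.    1.76]
((367.4293518066406, -321.09466552734375), 14.037347793579102) [ 368.10876475 -320.51282899   74.71450893] [315.82015713 221.96172304]
```

View pics/wrist1.png

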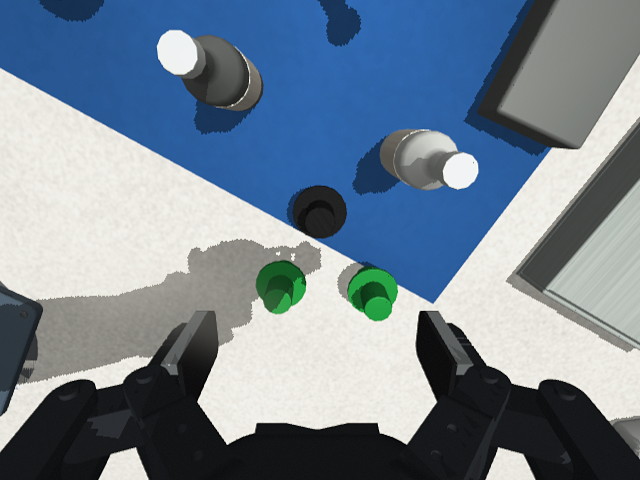

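The wrist view shows the black stopper at (320,212), with the greens at (280,288) and (372,292). The fingers straddle it with clearance. Descending and gripping.

```bash
python3 -m crank '[[1,[0.0015,0,-0.024],[0,0,0]],[1,[0,0,-0.024],[0,0,0]],[1,[0,0,-0.024],[0,0,0]],[1,[0,0,-0.024],[0,0,0]],[1,[0,0,-0.024],[0,0,0]],[1,[0,0,-0.024],[0,0,0]],[1,[0,0,-0.024],[0,0,0]],[1,[0,0,-0.02],[0,0,0]],[1,[0,0,0],[0,0,0]],[1,[0,0,0],[0,0,0]]]'
python3 -m crank '[[-1,[0,0,0],[0,0,0]],[-1,[0,0,0],[0,0,0]],[-1,[0,0,0],[0,0,0]],[-1,[0,0,0],[0,0,0]],[-1,[0,0,0],[0,0,0]],[-1,[0,0,0],[0,0,0]],[-1,[0,0,0],[0,0,0]],[-1,[0,0,0],[0,0,0]],[-1,[0,0,0],[0,0,0]],[-1,[0,0,0],[0,0,0]]]'
```

```text
clock: 3.13
ee_pos: [367.3, -315.8, 42.4]
tcp_rot: [0.966, 0.26, -0.001, -0.002]
contact_force: [-0.4, -0.1, -0.2]
finger_gap: 85.4
grip_force: 0.0
clock: 3.97
ee_pos: [368.1, -318.7, 44.6]
tcp_rot: [0.966, 0.259, 0.001, 0.001]
contact_force: [-0.6, 0.6, 5.5]
finger_gap: 26.5
grip_force: 58.7
```

```bash
python3 -m crank '[[-1,[0,0,0.01],[0,0,0]],[-1,[0,0,0.022],[0,0,0]],[-1,[0,0,0.025],[0,0,0]],[-1,[0,0,0.025],[0,0,0]],[-1,[0,0,0.025],[0,0,0]],[-1,[0,0,0.025],[0,0,0]],[-1,[0,0,0.025],[0,0,0]],[-1,[0,0,0.025],[0,0,0]],[-1,[0,0,0.022],[0,0,0]],[-1,[0,0,0.005],[0,0,0]]]'
python3 -m crank '[[-1,[0.01,0.022,0],[0,0,4]],[-1,[0.013,0.0285,0],[0,0,4]],[-1,[0.0145,0.0315,0],[0,0,4]],[-1,[0.0145,0.0315,0],[0,0,4]],[-1,[0.0145,0.0315,0],[0,0,4]],[-1,[0.0145,0.0315,0],[0,0,4]],[-1,[0.0145,0.0315,0],[0,0,4]],[-1,[0.0145,0.0315,0],[0,0,4]],[-1,[0.0145,0.0315,0],[0,0,4]],[-1,[0.0145,0.0315,0],[0,0,4]]]'
python3 -m crank '[[-1,[0.0145,0.0315,0],[0,0,4]],[-1,[0.0145,0.0315,0],[0,0,4]],[-1,[0.0145,0.0315,0],[0,0,4]],[-1,[0.0145,0.0315,0],[0,0,4]],[-1,[0.012,0.0265,0],[0,0,4]],[-1,[0.007,0.01,0],[0,0,0]],[-1,[0,0,0],[0,0,0]],[-1,[0,0,0],[0,0,0]],[-1,[0,0,0],[0,0,0]]]'
```

```text
clock: 4.8
ee_pos: [368.4, -319.2, 256.7]
tcp_rot: [0.966, 0.259, 0.001, 0.003]
contact_force: [0.5, 0.6, 0.8]
finger_gap: 26.1
grip_force: 59.0
clock: 5.63
ee_pos: [506.3, -13.8, 250.9]
tcp_rot: [0.818, 0.575, -0.001, -0.001]
contact_force: [1.0, -0.2, -0.7]
finger_gap: 26.8
grip_force: 59.0
clock: 6.38
ee_pos: [582.8, 146.3, 251.4]
tcp_rot: [0.707, 0.707, -0.001, -0.0]
contact_force: [-0.2, 0.7, 0.1]
finger_gap: 26.6
grip_force: 59.1
```

```bash
cat > m.py <<'E'
from h import *
from scipy.optimize import least_squares
import sys
tag=sys.argv[1]; ims=[]
s=telemetry.state(); print(s['clock'],s['ee_pos'].round(1)); T=s['ee_pos']
for n in ["scene","side","wrist"]:
    c=cam(n);p,D=vision.snapshot(n);np.savez(f"{n}{tag}.npz",p=p,D=D,K=c[0],e=c[1],M=c[2]);P=cloud(c,D)
    m=(P[...,2]>145.5)&(P[...,2]<154)&(np.hypot(P[...,0]-595,P[...,1]-178)<34)
    q=P[m]
    if len(q)>8:
        f=least_squares(lambda a:np.hypot(q[:,0]-a[0],q[:,1]-a[1])-a[2],[595,178,24.5],loss="soft_l1",f_scale=1.0).x
        print(n,"rim",len(q),f.round(1),np.percentile(q[:,2],[10,50,90]).round(1))
    fz=T[2]-12   # flange underside height expected if foot = TCP-44
    m=(P[...,2]<T[2]-1)&(P[...,2]>T[2]-50)&(np.hypot(P[...,0]-T[0],P[...,1]-T[1])<32)&(p.max(-1)<90)
    q=P[m]
    if len(q)>20:
        fl=q[(np.hypot(*(q[:,:2]-T[:2]).T)>18)]
        print(n,"stopper z",np.percentile(q[:,2],[1,99]).round(1),"flange z",np.percentile(fl[:,2],[5,50,95]).round(1),"xy",q.mean(0).round(1))
    u,v=proj(c,T-[0,0,40]).astype(int) if n!="wrist" else (316,240)
    x=int(np.clip(u-100,0,440));y=int(np.clip(v-100,0,280))
    print(n,"crop",x,y)
    ims.append(cv2.resize(p[y:y+200,x:x+200],(266,266),interpolation=2) if n!="wrist" else cv2.resize(p,(266,266)))
cv2.imwrite(f"pics/m{tag}.png",np.hstack(ims)[...,::-1])
E
python3 m.py 2
```

```text
6.3833 [582.8 146.3 251.4]
scene rim 146 [597.4 177.8  24.1] [146.6 149.3 151.1]
scene stopper z [207.4 248. ] flange z [228.9 244.2 246.6] xy [592.  155.3 236.9]
scene crop 249 165
side rim 85 [594.1 175.   24.1] [146.5 149.5 153. ]
side stopper z [207.9 250.1] flange z [222.  244.8 249.1] xy [574.2 136.3 235.6]
side crop 177 63
wrist rim 1397 [597.3 174.3  23.8] [148.7 150.2 151.2]
wrist stopper z [241.4 249.8] flange z [242.9 246.2 247.4] xy [584.1 160.  246.1]
wrist crop 216 140
```

View pics/m2.png

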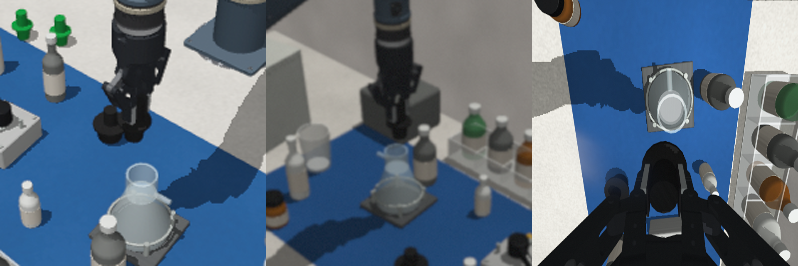

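```bash
cat > s.py <<'E'
from h import *
from scipy.optimize import least_squares
import sys
tag=sys.argv[1]; T=np.array(eval(sys.argv[2])); foot=T[2]-44.4
for n in ["scene","side","wrist"]:
    d=np.load(f"{n}{tag}.npz");c=(d['K'],d['e'],d['M'],0);P=cloud(c,d['D'])
    near=(np.hypot(P[...,0]-T[0],P[...,1]-T[1])<36)&(d['p'].max(-1)<100)
    q=P[near&(P[...,2]>foot+1)&(P[...,2]<foot+30)]
    if len(q)>15:
        g=lambda a:np.hypot(q[:,0]-a[0],q[:,1]-a[1])-(15+4.5*(q[:,2]-foot)/32)
        f=least_squares(g,T[:2],loss="soft_l1",f_scale=1.0); print(n,"plug",len(q),(f.x-T[:2]).round(1),np.median(abs(f.fun)).round(2) if 0 else np.median(abs(g(f.x))).round(2))
    q=P[near&(P[...,2]>foot+32)&(P[...,2]<foot+40)]
    h=cv2.convexHull(q[:,:2].astype(np.float32))[:,0]
    f=least_squares(lambda a:np.hypot(h[:,0]-a[0],h[:,1]-a[1])-27,T[:2],loss="soft_l1",f_scale=.5)
    print(n,"flange",len(q),len(h),(f.x-T[:2]).round(1),np.median(abs(np.hypot(*(h-f.x).T)-27)).round(2))
E
python3 s.py 2 "[582.8,146.3,251.4]"
```

```text
scene plug 91 [-0.4  0.3] 0.67
scene flange 204 21 [1.1 1.5] 0.79
side plug 79 [-0.8  1.1] 1.28
side flange 82 12 [-2.1 -1.1] 0.45
wrist flange 2760 33 [ 1.5 -2.4] 0.18
```

```bash
python3 -m crank '[[-1,[0.0067,0.015,0],[0,0,0]],[-1,[0.0067,0.015,0],[0,0,0]],[-1,[0,0,-0.016],[0,0,0]],[-1,[0,0,-0.016],[0,0,0]],[-1,[0,0,-0.01],[0,0,0]],[-1,[0,0,-0.007],[0,0,0]],[-1,[0,0,0],[0,0,0]],[-1,[0,0,0],[0,0,0]]]'
python3 m.py 3; python3 s.py 3 "$(python3 -c "from h import *;print(telemetry.state()['ee_pos'].tolist())")"
```

```text
clock: 7.2
ee_pos: [596.6, 176.5, 203.2]
tcp_rot: [0.707, 0.707, -0.0, -0.0]
contact_force: [0.3, 0.1, -0.8]
finger_gap: 26.4
grip_force: 59.2
7.2 [596.6 176.5 203.2]
scene rim 101 [597.1 177.4  24.2] [146.8 148.9 150.9]
scene stopper z [161.  201.2] flange z [183.3 196.  198.6] xy [605.6 185.4 189.4]
scene crop 255 191
side rim 59 [593.4 174.2  23.4] [146.7 150.  152.8]
side stopper z [161.2 201.8] flange z [181.9 196.9 200.4] xy [588.6 167.  187.9]
side crop 174 71
wrist rim 961 [597.5 174.5  24.1] [148.1 150.2 151.2]
wrist stopper z [194.  201.6] flange z [195.4 198.6 199.8] xy [598.4 190.9 198.4]
wrist crop 216 140
scene plug 74 [-1.1  0.2] 0.53
scene flange 206 16 [-0.3  0.9] 0.45
side plug 71 [-0.9  0.7] 1.41
side flange 98 14 [-2.6 -1.2] 1.09
wrist flange 3218 35 [ 1.1 -2.2] 0.13
```

View pics/m3.png

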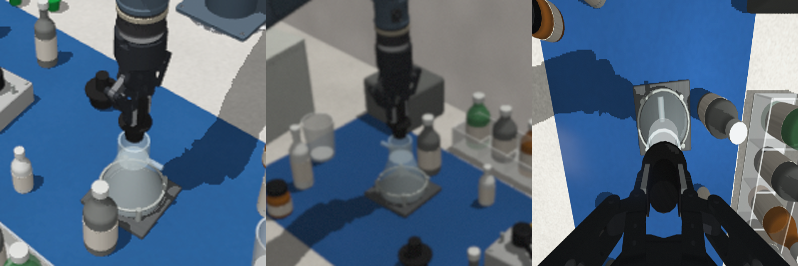

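```bash
python3 -m crank '[[-1,[0,0,-0.008],[0,0,0]],[-1,[0,0,-0.008],[0,0,0]],[-1,[0,0,-0.007],[0,0,0]],[-1,[0,0,-0.006],[0,0,0]],[-1,[0,0,-0.004],[0,0,0]],[-1,[0,0,-0.003],[0,0,0]],[-1,[0,0,0],[0,0,0]],[-1,[0,0,0],[0,0,0]]]'
python3 -m crank '[[-1,[0,0,-0.001],[0,0,0]],[-1,[0,0,-0.001],[0,0,0]],[-1,[0,0,-0.001],[0,0,0]],[-1,[0,0,0],[0,0,0]],[-1,[0,0,0],[0,0,0]]]'
```

```text
clock: 8.02
ee_pos: [596.8, 177.0, 167.1]
tcp_rot: [0.707, 0.707, -0.0, -0.0]
contact_force: [0.2, 0.3, 0.0]
finger_gap: 26.5
grip_force: 59.2
clock: 8.43
ee_pos: [596.9, 177.0, 164.4]
tcp_rot: [0.707, 0.707, 0.0, 0.0]
contact_force: [-1.1, -0.1, -1.1]
finger_gap: 26.8
grip_force: 59.2
```

```bash
python3 -m crank '[[-1,[0,0,-0.001],[0,0,0]],[-1,[0,0,-0.001],[0,0,0]],[-1,[0,0,0],[0,0,0]],[-1,[0,0,0],[0,0,0]]]'
python3 -m crank '[[-1,[0,0,-0.001],[0,0,0]],[-1,[0,0,0],[0,0,0]],[-1,[0,0,0],[0,0,0]]]'
```

```text
clock: 8.77
ee_pos: [597.1, 177.0, 162.7]
tcp_rot: [0.707, 0.707, 0.0, 0.0]
contact_force: [-0.0, -0.4, 1.1]
finger_gap: 26.5
grip_force: 59.2
clock: 9.02
ee_pos: [597.1, 177.0, 162.6]
tcp_rot: [0.707, 0.707, 0.001, 0.0]
contact_force: [-0.7, -0.2, 6.0]
finger_gap: 26.2
grip_force: 59.9
```

Contact of 6 N at the expected height means the flange is seated. Releasing and rising, then checking.

```bash
python3 -m crank '[[1,[0,0,0.0005],[0,0,0]],[1,[0,0,0],[0,0,0]],[1,[0,0,0],[0,0,0]],[1,[0,0,0],[0,0,0]],[1,[0,0,0],[0,0,0]],[1,[0,0,0],[0,0,0]],[1,[0,0,0],[0,0,0]],[1,[0,0,0],[0,0,0]]]'
python3 -m crank '[[1,[0,0,0.005],[0,0,0]],[1,[0,0,0.015],[0,0,0]],[1,[0,0,0.025],[0,0,0]],[1,[0,0,0.025],[0,0,0]],[1,[0,0,0.025],[0,0,0]],[1,[0,0,0.015],[0,0,0]],[1,[0,0,0],[0,0,0]],[1,[0,0,0],[0,0,0]]]'
python3 m.py 4 >/dev/null; python3 s.py 4 "[597,177,162.4]"
python3 - <<'E'
from h import *
import numpy as np
for n in ["scene","side","wrist"]:
    d=np.load(f"{n}4.npz");c=(d['K'],d['e'],d['M'],0);P=cloud(c,d['D']);dk=d['p'].max(-1)<100
    r=np.hypot(P[...,0]-597,P[...,1]-176)
    t=P[(r<16)&(P[...,2]>186)&(P[...,2]<200)&dk];f=P[(r>18)&(r<28)&(P[...,2]>148)&(P[...,2]<165)&dk]
    for q in (t,f):
        if len(q): print(n,len(q),q.mean(0).round(1),np.percentile(q[:,2],[5,50,95]).round(1),np.linalg.lstsq(np.c_[q[:,:2]-q[:,:2].mean(0),np.ones(len(q))],q[:,2],rcond=None)[0].round(3))
E
```

```text
clock: 9.68
ee_pos: [596.9, 177.0, 161.7]
tcp_rot: [0.707, 0.707, -0.0, -0.0]
contact_force: [0.9, 0.0, -0.8]
finger_gap: 85.7
grip_force: 0.0
clock: 10.35
ee_pos: [597.7, 177.2, 273.2]
tcp_rot: [0.707, 0.707, 0.001, 0.001]
contact_force: [0.6, -0.4, -0.1]
finger_gap: 85.5
grip_force: 0.0
scene flange 233 20 [1.2 1.7] 0.74
side plug 59 [-6.9 -8.1] 1.94
side flange 96 13 [-2.7 -1.6] 0.4
wrist plug 18 [0.3 5.7] 1.21
wrist flange 1966 39 [ 1.  -2.1] 0.32
scene 115 [599.1 179.  190.8] [187.3 191.1 193.2] [-4.30000e-02 -4.70000e-02  1.90793e+02]
scene 185 [604.  183.8 155.1] [151.  155.3 158.4] [-2.30000e-02 -3.20000e-02  1.55138e+02]
side 52 [593.6 174.5 192.2] [187.7 192.4 195.4] [2.90000e-02 7.20000e-02 1.92168e+02]
side 83 [588.3 168.1 155.8] [149.6 156.3 161.2] [3.00000e-02 4.80000e-02 1.55846e+02]
wrist 1240 [598.2 176.4 192.2] [190.1 192.4 193.6] [-3.00000e-03 -5.20000e-02  1.92223e+02]
wrist 1490 [599.1 182.5 156.4] [155.  156.5 157.6] [-1.00000e-03 -1.20000e-02  1.56414e+02]
```

View pics/m4.png

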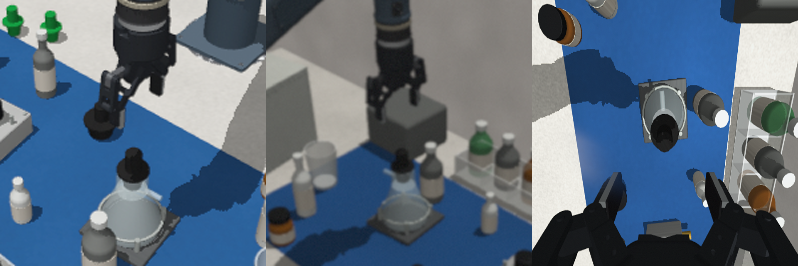

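The stopper is seated: the flange top is at 156.4, the grip top at 192.2, and it is level and centred. Next is the knob. I'm moving high over to the trailing side of the arm with the fingers shut.

```bash
python3 -m crank '[[-1,[0,-0.02,0],[0,0,0]],[-1,[0,-0.035,0],[0,0,0]],[-1,[0,-0.035,0],[0,0,0]],[-1,[0,-0.035,0],[0,0,0]],[-1,[0,-0.035,0],[0,0,0]],[-1,[0,-0.035,0],[0,0,0]],[-1,[0,-0.035,0],[0,0,0]],[-1,[0,-0.035,0],[0,0,0]],[-1,[0,-0.035,0],[0,0,0]],[-1,[0,-0.035,0],[0,0,0]]]'
python3 -m crank '[[-1,[0,-0.035,0],[0,0,0]],[-1,[0,-0.035,0],[0,0,0]],[-1,[0,-0.025,0],[0,0,0]],[-1,[-0.005,-0.015,0],[0,0,0]],[-1,[0,0,0],[0,0,0]],[-1,[0,0,0],[0,0,0]]]'
python3 - <<'E'
from h import *
from scipy.optimize import least_squares
s=telemetry.state();print(s['ee_pos'].round(1),s['finger_gap'],s['joint_positions'].round(2))
for n in ["wrist","scene","side"]:
    c=cam(n);p,D=vision.snapshot(n);P=cloud(c,D);dk=p.max(-1)<90
    if n=="wrist": cv2.imwrite("pics/w5.png",p[...,::-1])
    for nm,xy,z0,z1,rad,r in (("hub",(600,-172),95.5,101,30,22),("end",(549,-262),101,108,25,13)):
        q=P[dk&(P[...,2]>z0)&(P[...,2]<z1)&(np.hypot(P[...,0]-xy[0],P[...,1]-xy[1])<rad)]
        if len(q)<8: print(n,nm,len(q));continue
        h=cv2.convexHull(q[:,:2].astype(np.float32))[:,0]
        f=least_squares(lambda a:np.hypot(h[:,0]-a[0],h[:,1]-a[1])-r,xy,loss="soft_l1",f_scale=.5)
        print(n,nm,len(q),f.x.round(1),np.median(abs(np.hypot(*(h-f.x).T)-r)).round(2),np.median(q[:,2]).round(1))
E
```

```text
clock: 11.33
ee_pos: [595.8, -159.4, 269.7]
tcp_rot: [0.707, 0.707, -0.001, -0.002]
contact_force: [1.0, 0.4, 0.2]
finger_gap: 0.2
grip_force: 0.0
clock: 11.83
ee_pos: [591.1, -267.8, 270.4]
tcp_rot: [0.708, 0.707, 0.0, -0.002]
contact_force: [-1.1, 0.5, 0.8]
finger_gap: -0.2
grip_force: 0.0
[ 591.1 -267.8  270.4] -0.15655078624399713 [-0.53  0.42  0.61  1.77  0.    1.04]
wrist hub 2128 [ 601.3 -172.9] 0.6 98.4
wrist end 569 [ 551.2 -265.1] 0.67 104.4
scene hub 111 [ 602.9 -166.6] 1.47 97.5
scene end 40 [ 550.3 -260.3] 0.56 103.1
side hub 106 [ 597.6 -172.2] 1.23 98.1
side end 59 [ 548.4 -262.4] 0.44 104.0
```

View pics/w5.png

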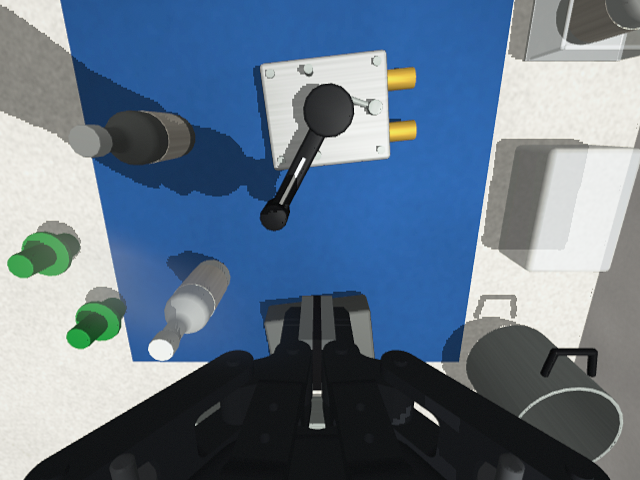

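```bash
python3 -m crank '[[-1,[0.004,0.006,-0.02],[0,0,0]],[-1,[0,0,-0.025],[0,0,0]],[-1,[0,0,-0.025],[0,0,0]],[-1,[0,0,-0.025],[0,0,0]],[-1,[0,0,-0.025],[0,0,0]],[-1,[0,0,-0.025],[0,0,0]],[-1,[0,0,-0.025],[0,0,0]],[-1,[0,0,-0.02],[0,0,0]],[-1,[0,0,0],[0,0,0]],[-1,[0,0,0],[0,0,0]]]'
python3 - <<'E'
from h import *
T=telemetry.state()['ee_pos'];prev=T[:2];print(T)
for a in range(245,140,-7):
    f=np.radians(a);o=8+14.5*abs(np.sin(f))+11*abs(np.cos(f))
    p=np.array([600.5,-171])+80*np.array([np.cos(f),np.sin(f)])-o*np.array([np.sin(f),-np.cos(f)])
    print(a,p.round(1),(p-prev).round(1));prev=p
E
```

```text
clock: 12.82
ee_pos: [595.0, -259.8, 80.6]
tcp_rot: [0.706, 0.708, -0.0, -0.002]
contact_force: [0.1, 0.5, 0.3]
finger_gap: 0.0
grip_force: 0.0
[ 595.00247277 -259.84000242   80.57419162]
245 [ 590.1 -254.4] [-4.9  5.4]
238 [ 580.3 -252.7] [-9.8  1.7]
231 [ 570.5 -249.7] [-9.8  3. ]
224 [ 561.  -245.3] [-9.5  4.4]
217 [ 552.  -239.5] [-9.   5.7]
210 [ 543.6 -232.5] [-8.4  7.1]
203 [ 536.2 -224.2] [-7.5  8.3]
196 [ 529.8 -214.7] [-6.3  9.4]
189 [ 524.8 -204.4] [-5.  10.4]
182 [ 521.2 -193.3] [-3.6 11.1]
175 [ 519.  -184.2] [-2.2  9.1]
168 [ 517.7 -175.7] [-1.3  8.5]
161 [ 517.3 -166.8] [-0.4  8.8]
154 [ 518.  -157.7] [0.6 9.1]
147 [ 519.7 -148.5] [1.8 9.2]
```

```bash
python3 -m crank '[[-1,[-0.005,0.005,0],[0,0,0]],[-1,[-0.01,0.002,0],[0,0,0]],[-1,[-0.01,0.003,0],[0,0,0]],[-1,[-0.0095,0.0045,0],[0,0,0]],[-1,[-0.009,0.0055,0],[0,0,0]],[-1,[-0.0085,0.007,0],[0,0,0]]]'
python3 -m crank '[[-1,[-0.0075,0.0085,0],[0,0,0]],[-1,[-0.0065,0.0095,0],[0,0,0]],[-1,[-0.005,0.0105,0],[0,0,0]],[-1,[-0.0035,0.011,0],[0,0,0]],[-1,[-0.002,0.009,0],[0,0,0]],[-1,[-0.0015,0.0085,0],[0,0,0]],[-1,[-0.0005,0.009,0],[0,0,0]],[-1,[0,0,0],[0,0,0]]]'
```

```text
clock: 13.32
ee_pos: [548.9, -236.6, 86.2]
tcp_rot: [0.707, 0.707, 0.003, 0.007]
contact_force: [8.4, -1.6, -2.2]
finger_gap: -0.1
grip_force: 3.6
clock: 13.98
ee_pos: [517.1, -166.9, 81.9]
tcp_rot: [0.706, 0.708, 0.0, -0.001]
contact_force: [-0.3, 0.9, -1.1]
finger_gap: -0.3
grip_force: 0.0
```

```bash
python3 -m crank '[[-1,[0,-0.004,0.01],[0,0,0]],[-1,[0,0,0.025],[0,0,0]],[-1,[0,0,0.03],[0,0,0]],[-1,[0,0,0.03],[0,0,0]],[-1,[0,0,0.03],[0,0,0]],[-1,[0,0,0.03],[0,0,0]],[-1,[0,0,0],[0,0,0]],[-1,[0,0,0],[0,0,0]],[-1,[0,0,0],[0,0,0]]]'
python3 - <<'E'
from h import *
for n in ["scene","side"]:
    c=cam(n);p,D=vision.snapshot(n);P=cloud(c,D);dk=p.max(-1)<90
    cv2.imwrite(f"pics/{n}6.png",p[...,::-1])
    r=np.hypot(P[...,0]-600.5,P[...,1]+171)
    q=P[dk&(P[...,2]>99.5)&(P[...,2]<108)&(r>85)&(r<125)]; e=np.median(q,0);print(n,len(q),e.round(1),np.degrees(np.arctan2(e[1]+171,e[0]-600.5))%360)
    for nm,xy,z in (("stainb",(430,-192),158),("tallb",(455,-363),152),("wide",(444.5,-20),70),("stopper",(597,176),186)):
        q=P[(P[...,2]>z)&(P[...,2]<z+13)&(np.hypot(P[...,0]-xy[0],P[...,1]-xy[1])<30)]; print(nm,len(q),q.mean(0).round(0) if len(q) else 0)
E
```

```text
clock: 14.73
ee_pos: [517.5, -173.6, 236.8]
tcp_rot: [0.707, 0.707, -0.0, 0.0]
contact_force: [-0.2, 0.8, -0.0]
finger_gap: 0.0
grip_force: 0.0
scene 56 [540.2 -83.2 103. ] 124.48998652027922
stainb 45 [ 432. -190.  162.]
tallb 42 [ 457. -360.  157.]
wide 64 [447. -18.  73.]
stopper 119 [599. 179. 191.]
side 51 [536.1 -88.5 103.7] 127.97366136040844
stainb 62 [ 428. -194.  164.]
tallb 77 [ 453. -366.  159.]
wide 68 [443. -23.  74.]
stopper 55 [593. 175. 191.]
```

View pics/scene6.png

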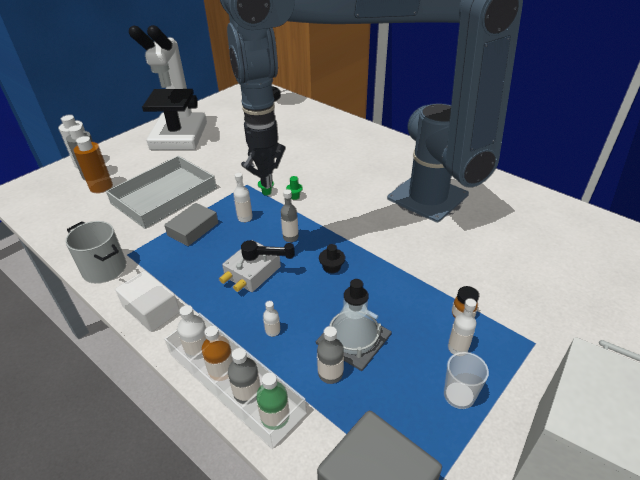

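The scene shows the knob arm swung to about 125° at (285,250), roughly 2.0 rad of turn. The stopper is in the flask at (356,292), and the bystanders and the arm are clear.

```bash
python3 -c "
from rig import ticket;print(ticket.sign_off())"
```

```text
the job is handed in; nothing more can be done
None
```

The fitting stopper sits flat on the flask's rim and was let go. The knob was then pushed past its detent to the far end (about 2.0 of 2.1 rad by the cameras). The objects I re-measured (wide stopper, right tall bottle, bottle by the valve) had not moved, and the job is handed in, with no verdict returned.

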